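# Find the heavy side of a reaction wheel and hold it down

## Task

The grey wheel on the balancing stand has a heavy spot hidden inside it, and the bearings are too stiff for it to sink all the way to the bottom by itself. Turn the wheel by hand to find by feel which side is heavy, then turn the heavy side straight down and finish gripping the wheel's rim firmly, holding it still there so that a colleague can mark the top; do not let go at the end. Leave the other things on the table alone.

Things in the scene. Friction and masses are not known exactly. Their poses are not given: they have to be found in the camera images.
- stand: Fixed balancing stand. Origin: centre of its underside, on the table; x axis: level direction of the wheel's axle; z up. Aluminium base 170 x 120 mm, 12 mm thick. Two black uprights at x = +/-65 mm (12 mm thick, 44 mm wide along y) with round bearing blocks reaching 113 mm above the table. Axle line 100 mm above the table.
- wheel_hub (a point): Centre of the grey wheel, on the axle, 100 mm above the stand's origin; turns with the wheel, x along the axle. Smooth solid disc, 130 mm diameter, 20 mm thick, hub 28 mm diameter and 34 mm long, 0.39 kg in all. The top edge, 165 mm above the table, stands free with 49 mm from each face to the uprights: the rim can be pinched across its 20 mm thickness from above.
- wheel_line (a point): Point on the wheel's rim, 65 mm from the axle, at the outer end of the one thin dark line scribed radially on both faces and across the rim. The line only serves to see how far the wheel has turned; the heavy spot lies elsewhere in the wheel each time and can not be seen.
- wheel (a joint): Turn of the wheel, rad, endless; 0 with the line up, growing right-handed about the stand's x (top moves to its -y). The heavy spot pulls 0.045 to 0.06 N m, the bearings drag 0.031 N m either way. Let go, the wheel sinks, damped, in about 2 s, until the heavy side is 30 to 45 degrees from the bottom; within that range, on both sides alike, it stays as left, and likewise within that of the top.
- screwdriver: Bystander: screwdriver, about 170 mm long, lying on the table beside the stand; leave alone.
- solder_reel: Bystander: upright metal reel, 56 mm in diameter and 38 mm high, on the table beside the stand; leave alone.
- screw_tray: Bystander: small open black tray, 60 x 60 mm and 22 mm high, on the table beside the stand; leave alone.
Not all that is in view belongs to the job. There is more than one size of the stand; the one meant has the size given above.

How it is judged:
By the outcome, as a careful person would: the job done as asked, in the order asked, and still so for the second after the job is handed in, while the arm keeps its last pose, push and grip.
It also fails if it takes over 64 s, if anything falls off the work surface, if the arm or the gripper's body presses on something with over 40 N, if the wrist force passes 120 N, or if a joint passes its speed limit or range.

## Robot

A 7-joint arm with a two-finger parallel gripper is mounted at the origin on the work surface. World frame = base frame: x ahead of the robot, y to its left, z up, the work surface at z = 0. Lengths are in m, angles in rad, forces in N, time in s.
With the tool pointing down it reaches from about 0.4 to 0.85 m from the base axis. Payload 10.4 kg.
Tool frame: the origin (TCP) lies where the fingers leave the gripper's body, on its centre line; the fingertips stand 73 mm ahead of it and the grasp point (between the pads) lies 54 mm ahead of it; z points along the fingers, y is the direction in which the jaws open and shut (so a half turn about z gives the same grasp; the last joint's range is limited). The gripper opens to 85 mm and grips with 20 to 120 N. Pads are 22 mm wide; open, the fingers measure 114 mm over their backs; the gripper's body (76 mm by 85 mm) begins 54 mm behind the grasp point. The pads swing forward as they close: fully open they stand 13 mm farther back than shut.
Start: joints at [-1.191, 0.332, -0.065, 1.46, 0.022, 1.35, -0.088], TCP at [0.245, 0.575, 0.304] pointing down, gripper open.
Joint ranges: [-2.6, 2.6], [-0.5, 2.12], [-1.47, 1.34], [0.16, 2.42], [-1.27, 4.41], [0.06, 2.06], [-2.6, 2.6]. Speed limits (rad/s): [2.22, 2.22, 2.79, 2.79, 3.14, 3.14, 3.14].

## Interface

Orientations are given as a unit quaternion [x, y, z, w].
In Python, from workcell import get_obs, camera, camera_model, hand_in gives the robot as it stands.
- The arm moves only by the shell command python3 -m crank 'ROWS' [FORCE]. ROWS is text: rows parted by semicolons, each of 7 numbers parted by spaces: the shift along the tool's x, y, z in units of 40 mm (1.0 is 40 mm), then the turn, a rotation vector about the tool's x, y, z in units of 8 degrees (1.0 is 8 degrees), then the finger opening in mm, from 0 to 85.4. In form: x y z ax ay az jaw; .... A call has exactly 10 rows; each row shifts and turns the pose as measured when the row begins, along the tool's axes as they then stand; what a row does not reach is not made up. A row lasts 1/10 s, in which the tool goes at most 50 mm and 8.59 degrees, less where a joint would pass 70% of its speed; a pose out of reach is approached as far as the arm can. A call is refused whole if a number of a shift passes 1 or a number of a turn 1, either way. A call with a gripper value outside its range is refused whole. The fingers move at their own pace and stop on an object; FORCE is the grip in N (left out, the last holds). Time passes only in rows, so rows that do not move let the fingers close, or fill a call up. It gives the time, the measured TCP pose, the force and the opening at its end, in the units of the state.
- get_obs(): the state, without advancing time (a new reading comes with each control period).
- camera(name): name is "side" or "top"; returns (picture, depth): 480x640x3 uint8, red, green, blue; 480x640 float32, m along the optical axis (not along the pixel's ray), 0 where there is no reading.
- camera_model(name): a dict with "fx", "fy", "cx", "cy" (pixels), "position" and "rotation" of the camera in the world. Camera axes: x right, y up, looking along -z (the intrinsics and any distortion apply to the point x, -y, -z); pixel columns grow to the right and rows downward; lengths in m; the calibration is good to about 2 mm. A picture is of the moment at which its call begins. camera_model takes no time and is no camera call.
- hand_in(): hands the job in, once; it reports no verdict.
The state is a dict: "clock": time; "joint_pos": joint angles; "joint_velocities": joint speeds; "tau": joint torques, N m; "position": TCP position; "ee_rot": TCP orientation; "ft_force": force on the tool from outside, world axes, zero at the start; "torque": the same for the moment, N m; "grip_width": opening from 0.0 (shut) to 1.0 (fully open).
Only numpy, scipy, OpenCV 4.12 (cv2) and the standard library are available. Lean on these libraries where they do the work, as an engineer would, in place of code of your own. Each camera call takes 0.05 s, during which the arm holds its last target.

## Working session

There is one attempt and no reset: what is moved stays moved. The work goes in short steps, Python scripts to look and compute and a shell command to move; the robot and the scene stay as the last step left them, time stands still between calls to the robot, and variables do not carry over. Pictures are saved under pics/ and viewed, and the job is handed in when it is done.

```bash
ls; mkdir -p pics; python3 - <<'E'
from workcell import *
import cv2
o=get_obs();print(o)
for n in("side","top"):
    p,d=camera(n);cv2.imwrite(f"pics/{n}0.png",p[:,:,::-1]);print(n,camera_model(n))
E
```

```text
pics
{'clock': 0.0, 'joint_pos': array([-1.1905726 ,  0.3328433 , -0.06469159,  1.46093481,  0.02161099,
        1.34989514, -0.08850433]), 'joint_velocities': array([-0.0002368 , -0.00247945, -0.00033432,  0.00155315,  0.00197011,
        0.00176413,  0.00022401]), 'tau': array([-1.24566200e-04, -6.25433135e+01,  4.93632106e-02, -3.91614854e+01,
        1.63478771e-02,  9.58880380e-03, -6.55643177e-06]), 'position': array([0.24491279, 0.57472223, 0.30313679]), 'ee_rot': array([ 2.00047424e-01,  9.79785971e-01, -6.85131465e-04, -1.00033368e-04]), 'ft_force': array([-0.30274085,  0.30223347, -0.4862456 ]), 'torque': array([ 0.07450261,  0.04144951, -0.00502954]), 'grip_width': 1.000662958131811}
side {'fx': 532.546909594705, 'fy': 532.546909594705, 'cx': 320.47999930215855, 'cy': 245.79555772875628, 'position': array([ 0.10473134, -0.65160928,  0.64165665]), 'rotation': array([ 0.45907931, -0.11983061, -0.22290917,  0.85158577])}
top {'fx': 435.9741111077509, 'fy': 435.9741111077509, 'cx': 318.0362398069949, 'cy': 234.17433200706068, 'position': array([0.42669153, 0.05618304, 0.79989217]), 'rotation': array([-0.02830815,  0.04242247,  0.70698944, -0.70538281])}
```

View pics/side0.png

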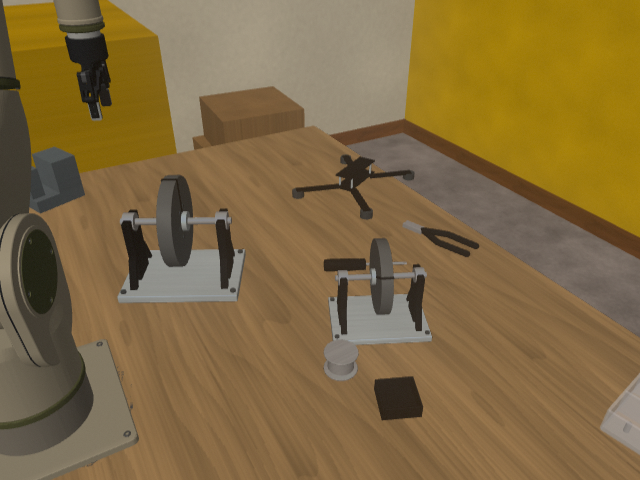

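View pics/top0.png

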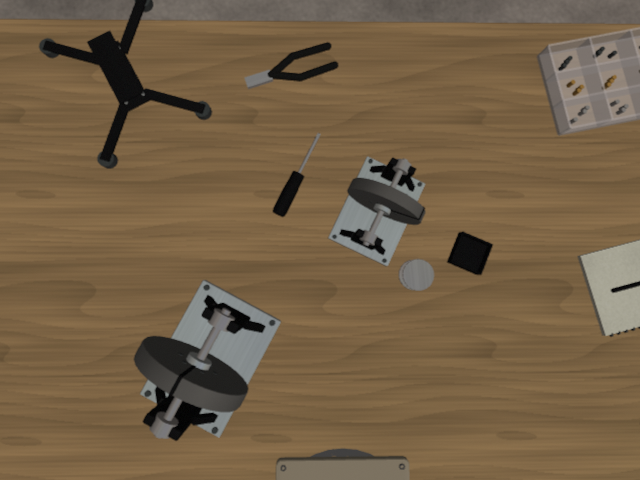

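Candidates: the big wheel (top ≈(195,370)) and the small wheel (top ≈(385,205)). I measure the base plates.

```bash
cat > h.py <<'E'
import numpy as np,cv2
from workcell import *
from scipy.spatial.transform import Rotation as R
def ray(n,u,v):
    m=camera_model(n); d=np.array([(u-m['cx'])/m['fx'],-(v-m['cy'])/m['fy'],-1.])
    return m['position'],R.from_quat(m['rotation']).apply(d)
def onz(n,u,v,z):
    p,d=ray(n,u,v); return p+d*(z-p[2])/d[2]
def proj(n,P):
    m=camera_model(n); q=R.from_quat(m['rotation']).inv().apply(np.asarray(P,float)-m['position'])
    return np.stack([m['cx']+m['fx']*q[...,0]/-q[...,2],m['cy']-m['fy']*q[...,1]/-q[...,2]],-1)
def cloud(n,d):
    m=camera_model(n); v,u=np.mgrid[:480,:640]
    q=np.stack([(u-m['cx'])/m['fx']*d,-(v-m['cy'])/m['fy']*d,-d],-1)
    return R.from_quat(m['rotation']).apply(q.reshape(-1,3)).reshape(480,640,3)+m['position']
E
python3 - <<'E'
from h import *
p=cv2.imread('pics/top0.png')
c=p[135:290,310:510];cv2.imwrite('pics/crop_s.png',cv2.resize(c,None,fx=4,fy=4)[:600,:800])
c=p[270:450,120:300];cv2.imwrite('pics/crop_b.png',cv2.resize(c,None,fx=3.3,fy=3.3))
for pts in ([(368,157),(425,183),(388,265),(331,238)],[(205,281),(280,322),(220,437),(141,392)]):
    w=[onz('top',u,v,.012)[:2] for u,v in pts]
    print(np.round(w,4),[round(np.linalg.norm(w[i]-w[i-1]),4) for i in range(4)],np.mean(w,0))
E
```

```text
[[ 0.6495 -0.0528]
 [ 0.6006 -0.1577]
 [ 0.4496 -0.0861]
 [ 0.4988  0.0168]] [np.float64(0.166), np.float64(0.1157), np.float64(0.1671), np.float64(0.1141)] [ 0.54959367 -0.06995725]
[[0.4219 0.2427]
 [0.349  0.1084]
 [0.1537 0.2109]
 [0.2303 0.3492]] [np.float64(0.2192), np.float64(0.1528), np.float64(0.2205), np.float64(0.1581)] [0.28872745 0.22782215]
```

View pics/crop_s.png

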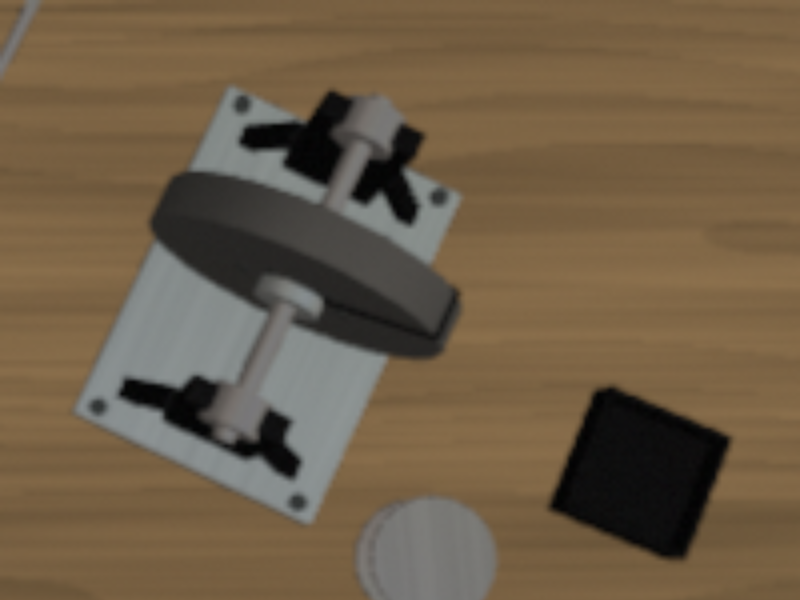

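View pics/crop_b.png

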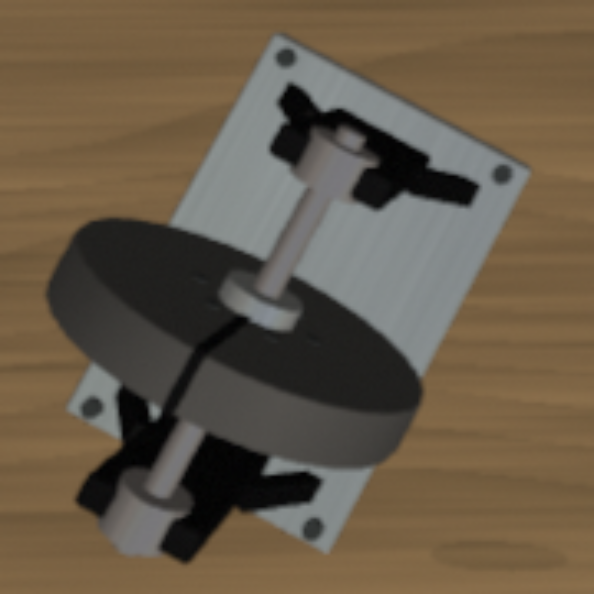

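```bash
cat >> h.py <<'E'
HUB=np.array([.5496,-.0700,.100]); TH=np.deg2rad(-25.1)
def ax(): return np.array([np.cos(TH),np.sin(TH),0]),np.array([-np.sin(TH),np.cos(TH),0]),np.array([0,0,1.])
def plan(tp,tR,p=None,Rm=None,n=10,sm=1.0,tm=1.0):
    o=get_obs()
    p=o['position'].copy() if p is None else p; Rm=R.from_quat(o['ee_rot']) if Rm is None else Rm
    out=[]
    for i in range(n):
        d=Rm.inv().apply(tp-p)/.04; w=(Rm.inv()*tR).as_rotvec()/np.deg2rad(8)
        L=np.linalg.norm(d); d=d*min(1,sm*1.2/max(L,1e-9),sm/max(abs(d).max(),1e-9))
        w=w*min(1,tm/max(abs(w).max(),1e-9)); d=d.round(2);w=w.round(2)
        out.append((d,w)); p=p+Rm.apply(d*.04); Rm=Rm*R.from_rotvec(w*np.deg2rad(8))
    print('; '.join(' '.join(f'{v:g}' for v in [*d,*w]) for d,w in out)); print('end',p.round(4),(tp-p).round(4))
    return p,Rm
def toolR(phi=0):
    # phi: rotation about stand x from straight down; tool y along stand x
    X,Y,Z=ax(); M=np.stack([np.cross(X,-Z),X,-Z],1); return R.from_rotvec(X*phi)*R.from_matrix(M)
def gp(phi,r):  # TCP pose with grasp point at wheel angle phi (0 top), radius r
    Rt=toolR(phi); z=Rt.apply([0,0,1]); return HUB-z*(r+.054),Rt
def st():
    o=get_obs(); Rm=R.from_quat(o['ee_rot']); X,Y,Z=ax(); z=Rm.apply([0,0,1]); g=o['position']+.054*z-HUB
    print('t',round(o['clock'],2),'pos',o['position'].round(4),'tilt',round(np.degrees(np.arctan2(z@Y,-z@Z)),2),'grasp xyz stand',(np.array([g@X,g@Y,g@Z])*1e3).round(1),'ang',round(np.degrees(np.arctan2(-(g@Y),g@Z)),2),'yerr',round(np.degrees(np.arcsin(Rm.apply([0,1,0])@Y)),2),'F',o['ft_force'].round(2),'T',o['torque'].round(3),'w',round(o['grip_width'],3),'q',o['joint_pos'].round(2))
E
python3 - <<'E'
from h import *
X,Y,Z=ax()
p,d=camera('top'); c=cloud('top',d); g=c-HUB
s=np.stack([g@X,g@Y,g@Z],-1)
m=(d>0)&(s[...,2]>.02)&(s[...,2]<.08)&(abs(s[...,0])<.03)&(abs(s[...,1])<.08)
q=s[m];print(m.sum(),q.min(0),q.max(0))
t=q[q[:,2]>.055]; print(np.percentile(t,[2,50,98],axis=0))
# in-plane tilt of wheel
A=np.polyfit(t[:,1],t[:,0],1);print('slope deg',np.degrees(A[0]),A[1])
rr=np.hypot(q[:,1],q[:,2]);print(np.percentile(rr,[50,90,99]))
b=(d>0)&(abs(s[...,2]+.088)<.004)&(abs(s[...,0])<.1)&(abs(s[...,1])<.08)
r=cv2.minAreaRect((s[b][:,:2]*1e4).astype(np.float32));print(r)
tp,tR=gp(0,.12); print('hover',tp,R.as_quat(tR)); st()
pm=np.r_[[[.245,.575,.36]]][0]
p1,r1=plan(np.array([.40,.25,.36]),tR); p2,r2=plan(tp,tR,p1,r1)
E
```

```text
1380 [-0.01217722 -0.0596634   0.02003952] [0.00994106 0.06295827 0.06741691]
[[-0.01099199 -0.03176968  0.05531057]
 [-0.0017325   0.00230921  0.06206339]
 [ 0.00863511  0.03450018  0.06618702]]
slope deg 0.5598827277871133 -0.0016960153375750989
[0.06419833 0.06627635 0.06752143]
((-7.059326171875, 14.318115234375), (1199.4022216796875, 1701.62548828125), 89.24645233154297)
hover [ 0.5496 -0.07    0.274 ] [0.84386001 0.53656341 0.         0.        ]
t 0.15 pos [0.2449 0.5748 0.3033] tilt -0.06 grasp xyz stand [-549.4  454.6  149.3] ang -71.82 yerr 87.98 F [-0.87  0.23 -0.17] T [ 0.023 -0.017  0.012] w 0.997 q [-1.19  0.33 -0.06  1.46  0.02  1.35 -0.09]
-0.89 -0.78 -0.19 -0 0 1; -0.99 -0.65 -0.19 -0 0 1; -1 -0.48 -0.17 -0 0 1; -1 -0.31 -0.16 -0 0 1; -1 -0.17 -0.16 -0 0 1; -1 -0.02 -0.16 -0 0 1; -1 0.11 -0.16 -0 0 1; -1 0.26 -0.16 -0 0 1; -0.39 0.16 -0.06 -0 0 1; 0 0 -0 -0 0 1
end [0.3999 0.2499 0.36  ] [0.0001 0.0001 0.    ]
-0.92 0.72 0.28 -0 0.01 1; -0.81 0.84 0.28 -0 -0 0.5; -0.75 0.9 0.28 -0 -0 0; -0.75 0.9 0.29 -0 -0 0; -0.75 0.9 0.29 -0 -0 0; -0.75 0.9 0.28 -0 -0 0; -0.75 0.89 0.29 -0 -0 0; -0.41 0.5 0.16 -0 -0 0; 0 -0 -0 -0 -0 0; 0 -0 -0 -0 -0 0
end [ 0.5496 -0.07    0.2739] [0.     0.     0.0001]
```

```bash
sed -i 's/^HUB=.*/HUB=np.array([.5490,-.0684,.100]); TH=np.deg2rad(-25.6)/' h.py
python3 -m crank '-0.6 -0.6 -0.8 0 0 1 60; -0.99 -0.65 -0.4 0 0 1 60; -1 -0.48 -0.17 0 0 1 60; -1 -0.31 -0.16 0 0 1 60; -1 -0.17 -0.1 0 0 1 60; -1 0 -0.1 0 0 1 60; -1 0.11 0 0 0 1 60; -1 0.26 0 0 0 1 60; -0.9 0.4 0 0 0 1 60; -0.9 0.6 0 0 0 1 60'
python3 - <<'E'
from h import *
st(); tp,tR=gp(0,.12); plan(tp,tR,n=16)
E
```

```text
clock: 1.15
position: [0.4185, 0.1901, 0.3721]
ee_rot: [0.796, 0.605, -0.003, -0.0]
ft_force: [1.1, 0.9, 1.3]
grip_width: 0.703
t 1.15 pos [0.4185 0.1901 0.3721] tilt -0.29 grasp xyz stand [-229.6  176.5  218.1] ang -38.98 yerr 10.05 F [1.1  0.9  1.31] T [-0.008 -0.053  0.039] w 0.703 q [-0.84 -0.08  0.29  1.77  0.02  1.45 -0.82]
-0.84 0.77 0.39 -0.02 0.03 1; -0.73 0.88 0.38 -0.01 0 0.26; -0.69 0.9 0.39 0.01 0 -0; -0.69 0.9 0.38 -0 0 -0; -0.69 0.9 0.39 -0 0 -0; -0.7 0.9 0.38 -0 0 -0; -0.25 0.33 0.14 -0 0 -0; -0 -0 0 -0 0 -0; -0 -0 0 -0 0 -0; -0 -0 0 -0 0 -0; -0 -0 0 -0 0 -0; -0 -0 0 -0 0 -0; -0 -0 0 -0 0 -0; -0 -0 0 -0 0 -0; -0 -0 0 -0 0 -0; -0 -0 0 -0 0 -0
end [ 0.5491 -0.0683  0.2741] [-0.0001 -0.0001 -0.0001]
```

Tracks well. On to the hover above the wheel.

```bash

python3 -m crank '-0.84 0.77 0.2 0 0 1 50; -0.73 0.88 0.2 0 0 0.26 50; -0.69 0.9 0.3 0 0 0 50; -0.69 0.9 0.4 0 0 0 50; -0.69 0.9 0.4 0 0 0 50; -0.7 0.9 0.4 0 0 0 50; -0.25 0.33 0.4 0 0 0 50; 0 0 0 0 0 0 50; 0 0 0 0 0 0 50; 0 0 0 0 0 0 50'
python3 - <<'E'
from h import *
st(); tp,tR=gp(0,.058); plan(tp,tR,n=5)
for n in("side","top"):
    p,d=camera(n);cv2.imwrite(f"pics/{n}1.png",p[:,:,::-1])
E
```

```text
clock: 2.15
position: [0.5494, -0.0863, 0.278]
ee_rot: [0.852, 0.524, -0.002, 0.001]
ft_force: [-0.8, -0.3, 0.3]
grip_width: 0.585
t 2.15 pos [ 0.5494 -0.0863  0.278 ] tilt -0.23 grasp xyz stand [  8.  -16.2 124. ] ang 7.46 yerr -1.18 F [-0.82 -0.33  0.3 ] T [ 0.023  0.043 -0.056] w 0.585 q [-0.47  0.22  0.63  1.71 -0.13  1.26 -0.28]
0.24 -0.13 1 -0 0.03 -0.15; 0.16 -0.08 0.65 -0 -0 0; 0 0 -0 -0 -0 0; 0 0 -0 -0 -0 0; 0 0 -0 -0 -0 0
end [ 0.5488 -0.0684  0.2119] [ 0.0002 -0.      0.0001]
```

View pics/side1.png

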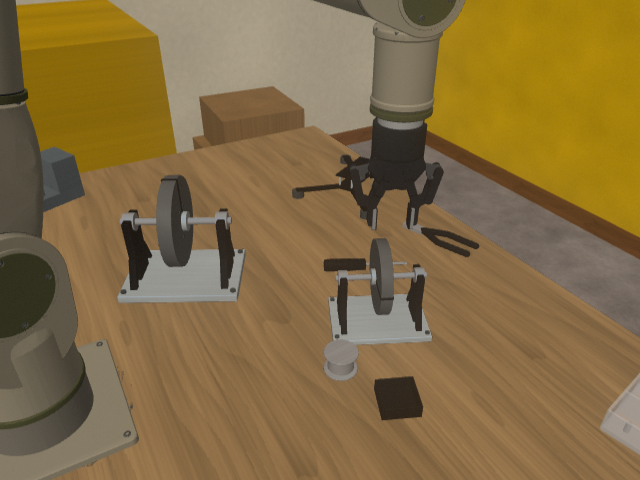

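View pics/top1.png

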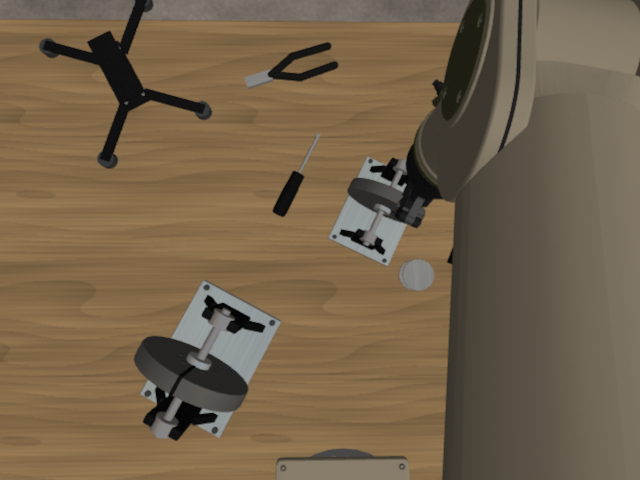

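```bash
cat >> h.py <<'E'
def wp(phi,r,x):
    X,Y,Z=ax(); return HUB+x*X-np.sin(phi)*r*Y+np.cos(phi)*r*Z
def line(img,n,surf):
    """darkness profile vs angle, returns best angles. surf 'rim' or 'near' face (x=-10mm)"""
    g=cv2.cvtColor(img,cv2.COLOR_RGB2GRAY).astype(np.float32)
    a=np.deg2rad(np.arange(-180,180,1.)); C=camera_model(n)['position']; X,Y,Z=ax()
    if surf=='rim': P=np.array([[wp(t,.065,x) for x in np.linspace(-.006,.006,7)] for t in a]); N=np.array([-np.sin(t)*Y+np.cos(t)*Z for t in a])
    else: P=np.array([[wp(t,r,-.010) for r in np.linspace(.03,.058,9)] for t in a]); N=np.array([-X for t in a])
    vis=np.einsum('ij,ij->i',N,C-P.mean(1))/np.linalg.norm(C-P.mean(1),axis=1)
    uv=proj(n,P); I=cv2.remap(g,uv[...,0].astype(np.float32),uv[...,1].astype(np.float32),cv2.INTER_LINEAR).mean(1)
    base=np.array([np.median(np.take(I,range(i-15,i+16),mode='wrap')) for i in range(360)])
    D=np.where(vis>.12,base-I,0)
    k=np.argsort(-D)[:6]; print(n,surf,[(int(np.degrees(a[i]).round()),round(float(D[i]),1)) for i in k])
def look(tag,crop=True):
    for n,(u0,v0,w,h) in (('side',(320,215,120,125)),('top',(320,140,130,125))):
        p,d=camera(n); cv2.imwrite(f'pics/{n}_{tag}_full.png',p[:,:,::-1])
        line(p,n,'rim'); line(p,n,'near')
        im=cv2.resize(p[v0:v0+h,u0:u0+w,::-1],None,fx=4.4,fy=4.4,interpolation=cv2.INTER_CUBIC)
        for k in range(-180,180,30):
            uv=(proj(n,wp(np.deg2rad(k),.065,-.010))-[u0,v0])*4.4
            cv2.circle(im,tuple(int(x) for x in uv),2,(0,0,255),-1)
            uv=(proj(n,wp(np.deg2rad(k),.078,-.010))-[u0,v0])*4.4
            cv2.putText(im,str(k),tuple(int(x) for x in uv-[10,-4]),0,.4,(0,255,255),1)
        cv2.imwrite(f'pics/{n}_{tag}.png',im)
    a=cv2.imread(f'pics/side_{tag}.png');b=cv2.imread(f'pics/top_{tag}.png')
    H=max(a.shape[0],b.shape[0]); a=cv2.copyMakeBorder(a,0,H-a.shape[0],0,0,0);b=cv2.copyMakeBorder(b,0,H-b.shape[0],0,0,0)
    o=np.hstack([a,b]); s=min(800/o.shape[1],600/o.shape[0]); cv2.imwrite(f'pics/look_{tag}.png',cv2.resize(o,None,fx=s,fy=s))
E
python3 - <<'E'
import h
from h import *
for n in('side','top'):
    im=cv2.imread(f'pics/{n}0.png')[:,:,::-1].copy(); line(im,n,'rim');line(im,n,'near')
h.camera=lambda n:(cv2.imread(f'pics/{n}0.png')[:,:,::-1].copy(),None)
h.look('init')
E
```

```text
Traceback (most recent call last):
  File "h.py", line 46, in line
    uv=proj(n,P); I=cv2.remap(g,uv[...,0].astype(np.float32),uv[...,1].astype(np.float32),cv2.INTER_LINEAR).mean(1)
  File "h.py", line 10, in proj
    m=camera_model(n); q=R.from_quat(m['rotation']).inv().apply(np.asarray(P,float)-m['position'])
                         ~~~~~~~~~~~~~~~~~~~~~~~~~~~~~~~~~~~~~~^^^^^^^^^^^^^^^^^^^^^^^^^^^^^^^^^^^
  File "scipy/spatial/transform/_rotation.pyx", line 2580, in scipy.spatial.transform._rotation.Rotation.apply
ValueError: Expected input of shape (3,) or (P, 3), got (360, 7, 3).
```

```bash
sed -i "s/m=camera_model(n); q=R.from_quat(m\['rotation'\]).inv().apply(np.asarray(P,float)-m\['position'\])/m=camera_model(n); q=(np.asarray(P,float)-m['position'])@R.from_quat(m['rotation']).as_matrix()/" h.py
python3 - <<'E'
import h
from h import *
h.camera=lambda n:(cv2.imread(f'pics/{n}0.png')[:,:,::-1].copy(),None)
h.look('init')
E
```

```text
side rim [(54, 41.2), (55, 37.3), (53, 31.1), (56, 19.1), (52, 12.3), (117, 8.0)]
side near [(54, 17.1), (53, 16.3), (55, 15.0), (52, 13.7), (56, 9.7), (51, 9.1)]
top rim [(56, 37.5), (57, 35.0), (55, 34.6), (58, 29.2), (54, 28.4), (59, 23.0)]
top near [(57, 8.0), (58, 7.5), (56, 7.5), (59, 6.7), (55, 6.5), (54, 5.6)]
```

View pics/look_init.png

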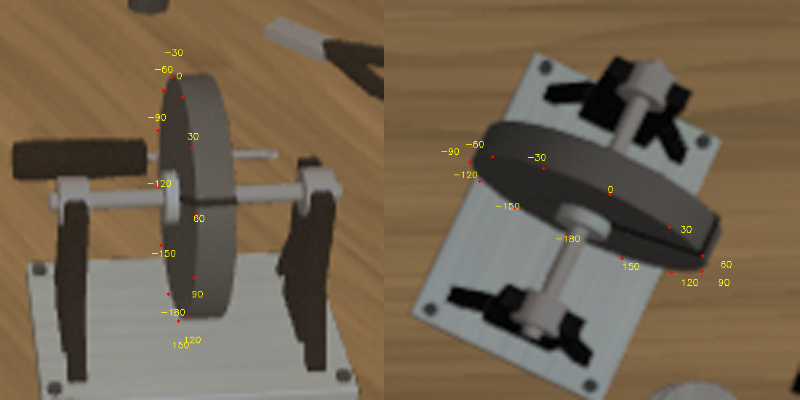

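```bash

python3 -m crank '0.4 -0.2 0.2 0 0 -0.15 50; 0.05 0 0.3 0 0 0 50; 0 0 0.4 0 0 0 50; 0 0 0.4 0 0 0 50; 0 0 0.3 0 0 0 50; 0 0 0 0 0 0 50; 0 0 0 0 0 0 50; 0 0 0 0 0 0 50; 0 0 0 0 0 0 50; 0 0 0 0 0 0 50'
python3 - <<'E'
from h import *
st(); tp,tR=gp(0,.058); plan(tp,tR,n=3)
E
```

```text
clock: 3.25
position: [0.5513, -0.059, 0.2126]
ee_rot: [0.843, 0.538, 0.002, 0.001]
ft_force: [0.0, -0.2, 0.5]
grip_width: 0.588
t 3.25 pos [ 0.5513 -0.059   0.2126] tilt 0.1 grasp xyz stand [-1.9  9.6 58.6] ang -9.3 yerr 0.68 F [ 0.02 -0.23  0.5 ] T [-0.022  0.014 -0.003] w 0.588 q [-0.49  0.27  0.6   1.8  -0.17  1.12 -0.27]
-0.24 0.05 0.02 0.02 -0.01 0.09; 0 -0 -0 -0 -0 -0; 0 -0 -0 -0 -0 -0
end [ 0.549  -0.0685  0.2118] [-0.      0.0001  0.0002]
```

```bash

python3 -m crank '-0.2 0.05 0 0 0 0.08 50; 0 0 0 0 0 0 40; 0 0 0 0 0 0 25; 0 0 0 0 0 0 10; 0 0 0 0 0 0 10; 0 0 0 0 0 0 10; 0 0 0 0 0 0 10; 0 0 0 0 0 0 10; 0 0 0 0 0 0 10; 0 0 0 0 0 0 10' 60
python3 - <<'E'
from h import *
st(); 
for a in range(6,61,6):
  pass
p=None;r=None
for a in range(8,57,8):
    tp,tR=gp(np.deg2rad(a),.058); p,r=plan(tp,tR,p,r,n=1)
E
```

```text
clock: 4.25
position: [0.55, -0.0686, 0.2137]
ee_rot: [0.847, 0.532, 0.002, 0.001]
ft_force: [-0.4, -0.5, 1.3]
grip_width: 0.217
t 4.25 pos [ 0.55   -0.0686  0.2137] tilt 0.14 grasp xyz stand [ 1.2  0.4 59.7] ang -0.39 yerr -0.08 F [-0.35 -0.48  1.28] T [-0.077  0.112 -0.128] w 0.217 q [-0.48  0.27  0.61  1.8  -0.17  1.12 -0.26]
-0.4 -0.02 0.07 0.03 0.98 -0.01
end [ 0.5423 -0.0826  0.2109] [-0.0001  0.0002  0.    ]
-0.39 -0 0.03 0 1 0
end [ 0.5357 -0.0964  0.2075] [-0.0001  0.0002  0.0001]
-0.39 -0 0.03 0 1 0
end [ 0.5294 -0.1096  0.2021] [-0.0001  0.0002  0.0002]
-0.38 -0 0.02 0 1 0
end [ 0.5235 -0.1219  0.1952] [-0.0002 -0.0001 -0.0002]
-0.39 -0 0.03 0 1 0
end [ 0.5181 -0.1332  0.1859] [-0.0002 -0.0001 -0.0001]
-0.39 -0 0.03 0 1 0
end [ 0.5133 -0.1433  0.175 ] [-0.0002 -0.0001 -0.    ]
-0.39 -0 0.02 0 1 0
end [ 0.509  -0.1522  0.1628] [-0.0001  0.0001 -0.0002]
```

```bash

python3 -m crank '-0.2 0 0.01 0 0.5 0 10; -0.24 0 0.01 0 0.6 0 10; -0.24 0 0.01 0 0.6 0 10; -0.24 0 0.01 0 0.6 0 10; -0.24 0 0.01 0 0.6 0 10; -0.24 0 0.01 0 0.6 0 10; -0.24 0 0.01 0 0.6 0 10; -0.24 0 0.01 0 0.6 0 10; 0 0 0 0 0 0 10; 0 0 0 0 0 0 10' 60
python3 - <<'E'
from h import *
st(); look('a')
tp,tR=gp(np.deg2rad(56),.059); plan(tp,tR)
E
```

```text
clock: 5.25
position: [0.5189, -0.1327, 0.1876]
ee_rot: [0.798, 0.501, 0.286, -0.176]
ft_force: [1.1, 1.4, 3.9]
grip_width: 0.221
t 5.25 pos [ 0.5189 -0.1327  0.1876] tilt 39.2 grasp xyz stand [  1.  -36.8  45.7] ang 38.84 yerr -0.23 F [1.14 1.39 3.88] T [0.21  0.163 0.35 ] w 0.221 q [ 0.    0.33  0.56  1.93 -0.94  1.21  0.58]
side rim [(118, 16.8), (117, 15.1), (119, 12.1), (116, 11.8), (115, 8.3), (114, 5.7)]
side near [(133, 3.7), (132, 3.6), (134, 3.6), (131, 3.5), (-153, 3.3), (-154, 3.3)]
top rim [(-76, 3.5), (-77, 3.5), (-75, 3.3), (-78, 3.2), (-74, 3.1), (-79, 2.9)]
top near [(123, 4.9), (124, 4.9), (125, 4.9), (126, 4.0), (122, 3.8), (121, 3.0)]
-0.83 -0.02 0.11 0.02 1 0.01; -0 0 0 0.03 1 0.01; -0 0 0 -0 0.11 -0; -0 0 0 -0 -0 -0; -0 0 0 -0 -0 -0; -0 0 0 -0 -0 -0; -0 0 0 -0 -0 -0; -0 0 0 -0 -0 -0; -0 0 0 -0 -0 -0; -0 0 0 -0 -0 -0
end [ 0.5084 -0.1529  0.1633] [ 0.0001 -0.     -0.0001]
```

View pics/look_a.png

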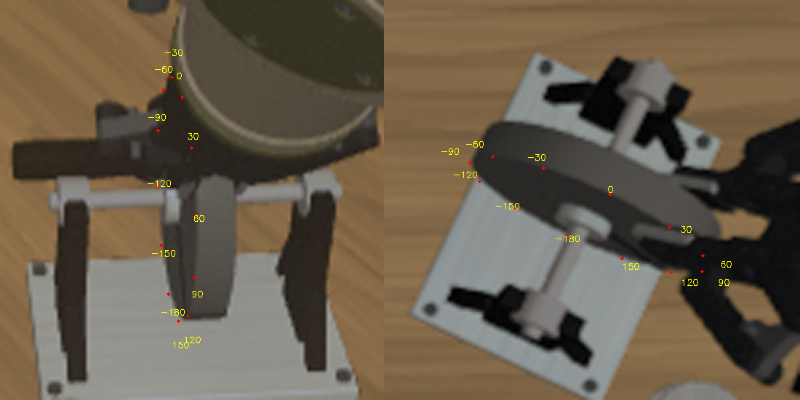

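```bash
python3 - <<'E'
import cv2
p=cv2.imread('pics/side_a_full.png')[255:315,360:410]
q=cv2.imread('pics/side0.png')[255:315,360:410]
o=cv2.hconcat([cv2.resize(x,None,fx=8,fy=8,interpolation=cv2.INTER_CUBIC) for x in(p,q)])
cv2.imwrite('pics/z1.png',cv2.convertScaleAbs(o,alpha=1.6))
E
```

```text
(no output)
```

View pics/z1.png

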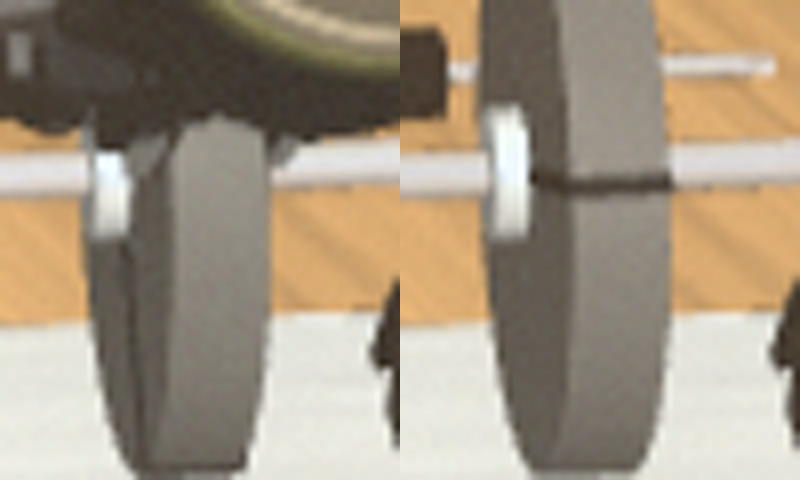

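```bash
python3 - <<'E'
from h import *
for n in('side','top'):
    im=cv2.imread(f'pics/{n}1.png')[:,:,::-1].copy(); line(im,n,'rim');line(im,n,'near')
E
python3 -m crank '0.2 0 0 0 -0.5 0 10; 0.24 0 0.01 0 -0.6 0 10; 0.24 0 0.01 0 -0.6 0 10; 0.24 0 0.01 0 -0.6 0 10; 0 0 0 0 0 0 10; 0 0 0 0 0 0 10; 0 0 0 0 0 0 10; 0 0 0 0 0 0 10; 0 0 0 0 0 0 10; 0 0 0 0 0 0 10' 80
python3 - <<'E'
from h import *
st(); look('b')
p=cv2.imread('pics/side_b_full.png')[235:315,350:420]
cv2.imwrite('pics/z2.png',cv2.convertScaleAbs(cv2.resize(p,None,fx=7,fy=7,interpolation=cv2.INTER_CUBIC),alpha=1.6))
E
```

```text
side rim [(85, 32.1), (86, 28.5), (84, 27.6), (83, 16.6), (87, 11.9), (115, 7.0)]
side near [(89, 9.6), (88, 9.6), (90, 9.0), (87, 8.9), (91, 7.8), (86, 7.8)]
top rim [(14, 8.5), (17, 8.2), (16, 8.1), (15, 8.0), (18, 7.1), (13, 5.9)]
top near [(34, 8.8), (35, 8.7), (33, 8.2), (36, 7.6), (32, 7.1), (37, 5.8)]
clock: 6.35
position: [0.5333, -0.1024, 0.207]
ee_rot: [0.833, 0.524, 0.15, -0.088]
ft_force: [1.6, 0.6, -1.9]
grip_width: 0.218
t 6.35 pos [ 0.5333 -0.1024  0.207 ] tilt 20.08 grasp xyz stand [  1.1 -18.9  56.3] ang 18.56 yerr -0.15 F [ 1.63  0.58 -1.92] T [-0.113  0.261 -0.384] w 0.218 q [-0.25  0.23  0.59  1.89 -0.54  1.07  0.15]
side rim [(103, 19.6), (104, 17.7), (102, 13.5), (105, 12.0), (101, 7.2), (106, 6.6)]
side near [(110, 6.0), (111, 5.9), (109, 5.7), (112, 5.5), (108, 5.2), (113, 5.0)]
top rim [(-78, 3.4), (-77, 3.4), (-79, 3.4), (-76, 3.3), (-75, 2.9), (-80, 2.7)]
top near [(-173, 3.9), (29, 3.9), (31, 3.8), (32, 3.7), (30, 3.7), (28, 3.6)]
```

View pics/z2.png

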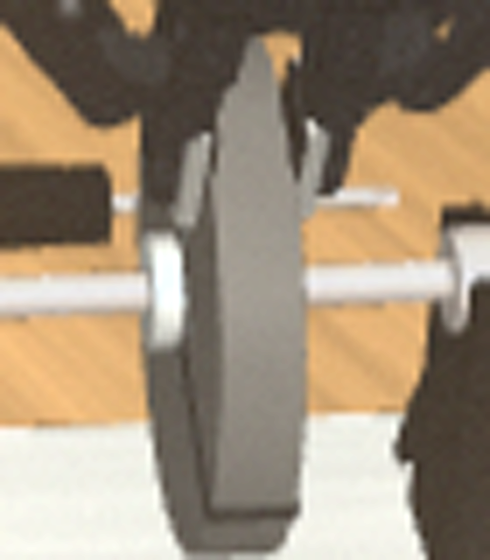

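```bash

python3 -m crank '-0.2 0 0 0 0.5 0 10; -0.24 0 0.01 0 0.6 0 10; -0.24 0 0.01 0 0.6 0 10; -0.24 0 0.01 0 0.6 0 10; -0.24 0 0.01 0 0.6 0 10; -0.24 0 0.01 0 0.6 0 10; 0 0 0 0 0 0 10; 0 0 0 0 0 0 10; 0 0 0 0 0 0 50; 0 0 0 0 0 0 50' 60
python3 - <<'E'
from h import *
st(); 
t0,r0=gp(np.deg2rad(46),.12); p,r=plan(t0,r0,n=3)
for a in (35,25,15,5,-5,-15,-25,-35,-45):
    tp,tR=gp(np.deg2rad(a),.125); p,r=plan(tp,tR,p,r,n=1,sm=2,tm=2)
E
```

```text
clock: 7.45
position: [0.5132, -0.1449, 0.1746]
ee_rot: [0.767, 0.488, 0.355, -0.216]
ft_force: [0.3, -0.5, -0.0]
grip_width: 0.55
t 7.45 pos [ 0.5132 -0.1449  0.1746] tilt 49.16 grasp xyz stand [  1.2 -43.6  39.3] ang 47.98 yerr 0.11 F [ 0.25 -0.47 -0.05] T [-0.725  0.309  0.031] w 0.55 q [ 0.12  0.42  0.53  1.94 -1.1   1.33  0.77]
0.14 -0 -1 0.06 -0.39 0.09; 0.04 -0.01 -0.53 0 -0 -0; 0 0 0 0 -0 -0
end [ 0.4948 -0.1813  0.2209] [0.0001 0.     0.    ]
0.85 0 -0.04 0 -1.38 -0
end [ 0.5045 -0.161   0.2464] [0.0001 0.     0.0002]
0.78 0 0.07 0 -1.25 -0
end [ 0.5163 -0.1365  0.262 ] [ 0.     -0.0001  0.0002]
0.78 0 0.06 0 -1.25 -0
end [ 0.5289 -0.1101  0.2731] [ 0.     -0.     -0.0002]
0.78 0 0.07 0 -1.25 -0
end [ 0.5423 -0.0823  0.2784] [-0.     -0.0002 -0.0001]
0.77 0 0.07 0 -1.25 -0
end [ 0.5557 -0.0544  0.2783] [ 0.0001  0.0001 -0.    ]
0.78 0 0.07 0 -1.25 -0
end [ 0.569  -0.0266  0.2728] [ 0.     -0.      0.0001]
0.78 0 0.07 0 -1.25 -0
end [ 5.817e-01 -1.000e-04  2.620e-01] [-0.     -0.0001  0.0002]
0.77 0 0.06 -0 -1.25 -0
end [0.5933 0.0242 0.2468] [ 0.      0.     -0.0002]
0.78 -0 0.07 -0 -1.25 -0
end [0.6037 0.0458 0.2267] [-0.     -0.     -0.0001]
```

```bash

python3 -m crank '0.2 0 0 0 -0.5 0 50; 0.35 0 0.01 0 -0.9 0 50; 0.35 0 0.01 0 -0.9 0 50; 0.35 0 0.01 0 -0.9 0 50; 0.35 0 0.01 0 -0.9 0 50; 0.35 0 0.01 0 -0.9 0 50; 0.35 0 0.01 0 -0.9 0 50; 0.35 0 0.01 0 -0.9 0 50; 0.3 0 0.01 0 -0.8 0 50; 0 0 0 0 0 0 50'
python3 - <<'E'
from h import *
st(); look('c')
p=None;r=None
for a in (-22,-29,-36,-43):
    tp,tR=gp(np.deg2rad(a),.059); p,r=plan(tp,tR,p,r,n=1,sm=2,tm=2)
E
```

```text
clock: 8.45
position: [0.5642, -0.0479, 0.2216]
ee_rot: [0.841, 0.527, -0.09, 0.083]
ft_force: [-0.2, 0.8, -0.4]
grip_width: 0.586
t 8.45 pos [ 0.5642 -0.0479  0.2216] tilt -13.87 grasp xyz stand [ 7.2 12.1 69.2] ang -9.91 yerr 0.01 F [-0.2   0.85 -0.42] T [ 0.294 -0.097  0.017] w 0.586 q [-0.62  0.34  0.63  1.72  0.04  1.21 -0.48]
side rim [(119, 9.6), (118, 9.3), (121, 9.2), (120, 9.2), (122, 8.2), (117, 8.1)]
side near [(142, 3.2), (141, 3.2), (143, 3.1), (144, 3.0), (140, 2.9), (145, 2.7)]
top rim [(31, 0.3), (21, 0.2), (-4, 0.2), (38, 0.2), (32, 0.2), (48, 0.1)]
top near [(6, 0.3), (5, 0.2), (7, 0.2), (167, 0.2), (-98, 0.2), (168, 0.2)]
0.63 -0.17 0.29 0.29 -1.05 -0.14
end [ 0.5672 -0.03    0.2047] [ 0.0001 -0.0002  0.0001]
0.34 0 0.02 0 -0.87 0
end [ 0.5725 -0.0189  0.1989] [ 0.0001 -0.0001 -0.    ]
0.34 0 0.02 0 -0.88 0
end [ 0.5775 -0.0085  0.1916] [ 0.0002  0.     -0.0002]
0.35 0 0.02 0 -0.87 0
end [0.5822 0.0013 0.1827] [ 0.0001 -0.0002 -0.    ]
```

View pics/look_c.png

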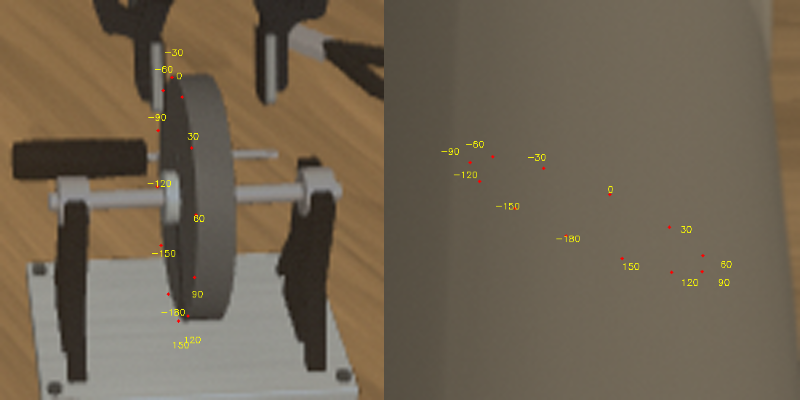

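```bash

python3 -m crank '0.4 -0.17 0.1 0.25 -0.6 -0.1 50; 0.3 0 0.1 0 -0.7 0 50; 0.3 0 0.05 0 -0.7 0 50; 0.3 0 0.05 0 -0.7 0 50; 0.2 0 0.01 0 -0.5 0 50; 0 0 0 0 0 0 50; 0 0 0 0 0 0 50; 0 0 0 0 0 0 50; 0 0 0 0 0 0 50; 0 0 0 0 0 0 50'
python3 - <<'E'
from h import *
st(); 
p,d=camera('side'); line(p,'side','near')
cv2.imwrite('pics/s2.png',p[:,:,::-1])
tp,tR=gp(np.deg2rad(-45),.059); plan(tp,tR,n=3)
E
```

```text
clock: 9.55
position: [0.5786, -0.0206, 0.194]
ee_rot: [0.806, 0.489, -0.281, 0.179]
ft_force: [-0.1, 0.3, 0.1]
grip_width: 0.589
t 9.55 pos [ 0.5786 -0.0206  0.194 ] tilt -38.9 grasp xyz stand [ 5.7 22.  51.9] ang -22.96 yerr -1.59 F [-0.06  0.3   0.15] T [ 0.539 -0.274  0.036] w 0.589 q [-0.72  0.63  0.64  1.55  0.2   1.46 -0.65]
side near [(142, 3.1), (143, 3.1), (141, 3.0), (144, 3.0), (-154, 3.0), (145, 2.8)]
0.69 -0.17 -0.1 -0.06 -0.76 -0.22; -0 -0 -0 0 -0 0; -0 -0 -0 0 -0 0
end [0.5837 0.0036 0.1798] [-0.0002  0.      0.0001]
```

View pics/s2.png

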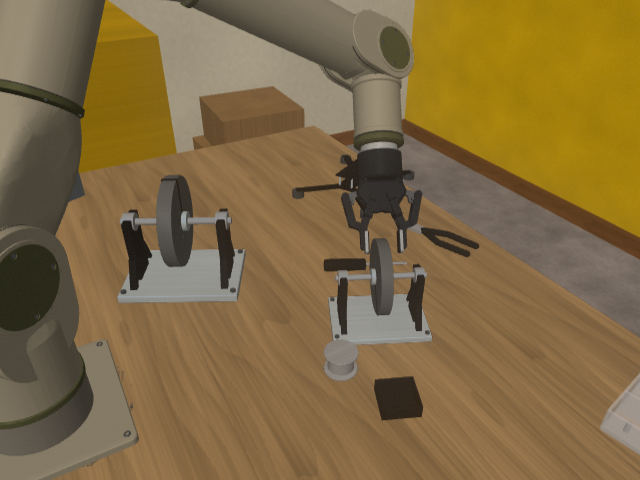

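```bash

python3 -m crank '0.3 -0.1 0 0 -0.4 -0.1 50; 0.2 -0.05 -0.05 0 -0.2 -0.1 50; 0.1 0 0 0 0 0 50; 0 0 0 0 0 0 50; 0 0 0 0 0 0 50; 0 0 0 0 0 0 50; 0 0 0 0 0 0 50; 0 0 0 0 0 0 50; 0 0 0 0 0 0 50; 0 0 0 0 0 0 50'
python3 - <<'E'
from h import *
st(); 
tp,tR=gp(np.deg2rad(-45),.059); plan(tp,tR,n=3)
E
```

```text
clock: 10.6
position: [0.5828, -0.0031, 0.1823]
ee_rot: [0.789, 0.491, -0.315, 0.195]
ft_force: [-0.5, 0.9, -1.0]
grip_width: 0.589
t 10.6 pos [ 0.5828 -0.0031  0.1823] tilt -43.49 grasp xyz stand [ 1.8 36.3 43.1] ang -40.1 yerr -0.64 F [-0.49  0.93 -1.02] T [ 0.644 -0.304 -0.017] w 0.589 q [-0.74  0.7   0.63  1.51  0.21  1.5  -0.66]
0.16 -0.06 -0.07 -0.06 -0.19 -0.05; -0 0 0 -0 0 0; -0 0 0 -0 0 0
end [0.5835 0.0038 0.1799] [ 0.     -0.0002  0.    ]
```

Close and turn forward.

```bash

python3 -m crank '0.08 -0.05 -0.02 0 0 0 30; 0 0 0 0 0 0 20; 0 0 0 0 0 0 10; 0 0 0 0 0 0 10; 0 0 0 0 0 0 10; 0 0 0 0 0 0 10; 0 0 0 0 0 0 10; -0.1 0 0 0 0.3 0 10; -0.24 0 0.01 0 0.6 0 10; -0.24 0 0.01 0 0.6 0 10' 60
python3 - <<'E'
from h import *
st(); 
E
python3 -m crank '-0.24 0 0.01 0 0.6 0 10; -0.24 0 0.01 0 0.6 0 10; -0.24 0 0.01 0 0.6 0 10; -0.24 0 0.01 0 0.6 0 10; -0.24 0 0.01 0 0.6 0 10; -0.24 0 0.01 0 0.6 0 10; -0.24 0 0.01 0 0.6 0 10; -0.24 0 0.01 0 0.6 0 10; -0.24 0 0.01 0 0.6 0 10; 0 0 0 0 0 0 10' 60
python3 - <<'E'
from h import *
st(); 
E
```

```text
clock: 11.6
position: [0.5757, -0.0157, 0.1944]
ee_rot: [0.816, 0.511, -0.229, 0.144]
ft_force: [1.5, -3.5, -6.8]
grip_width: 0.222
t 11.6 pos [ 0.5757 -0.0157  0.1944] tilt -31.36 grasp xyz stand [ 1.2 31.  48.3] ang -32.72 yerr -0.27 F [ 1.53 -3.51 -6.85] T [ 0.644 -0.393  0.321] w 0.222 q [-0.7   0.56  0.62  1.59  0.15  1.38 -0.61]
clock: 12.6
position: [0.5372, -0.0934, 0.2068]
ee_rot: [0.842, 0.524, 0.112, -0.062]
ft_force: [5.1, -2.2, -4.4]
grip_width: 0.225
t 12.6 pos [ 0.5372 -0.0934  0.2068] tilt 14.7 grasp xyz stand [  1.1 -13.9  54.6] ang 14.33 yerr -0.66 F [ 5.13 -2.19 -4.41] T [-0.849  0.011  0.265] w 0.225 q [-0.3   0.22  0.58  1.88 -0.43  1.05  0.01]
```

```bash

python3 -m crank '-0.24 0 -0.02 0 0.6 0 10; -0.24 0 -0.02 0 0.6 0 10; -0.24 0 0 0 0.6 0 10; -0.24 0 0 0 0.6 0 10; -0.24 0 0 0 0.6 0 10; -0.24 0 0 0 0.6 0 10; -0.1 0 0 0 0.3 0 10; 0 0 0 0 0 0 10; 0 0 0 0 0 0 10; 0 0 0 0 0 0 10' 60
python3 - <<'E'
from h import *
st(); look('d')
E
```

```text
clock: 13.6
position: [0.5141, -0.1399, 0.1754]
ee_rot: [0.777, 0.484, 0.347, -0.204]
ft_force: [3.8, -0.3, -2.3]
grip_width: 0.225
t 13.6 pos [ 0.5141 -0.1399  0.1754] tilt 47.45 grasp xyz stand [  0.9 -39.8  38.9] ang 45.69 yerr -1.11 F [ 3.81 -0.34 -2.32] T [-0.684  1.049  0.299] w 0.225 q [ 0.11  0.39  0.52  1.96 -1.08  1.28  0.73]
side rim [(66, 24.8), (65, 23.9), (67, 21.8), (64, 21.3), (68, 16.5), (63, 13.3)]
side near [(58, 16.7), (59, 16.6), (60, 16.4), (57, 16.1), (61, 15.4), (56, 15.1)]
top rim [(62, 5.0), (61, 4.7), (60, 3.9), (63, 3.8), (-76, 3.4), (-77, 3.3)]
top near [(-130, 7.6), (-129, 7.3), (-131, 7.3), (-132, 6.8), (-128, 6.3), (-127, 5.9)]
```

View pics/look_d.png

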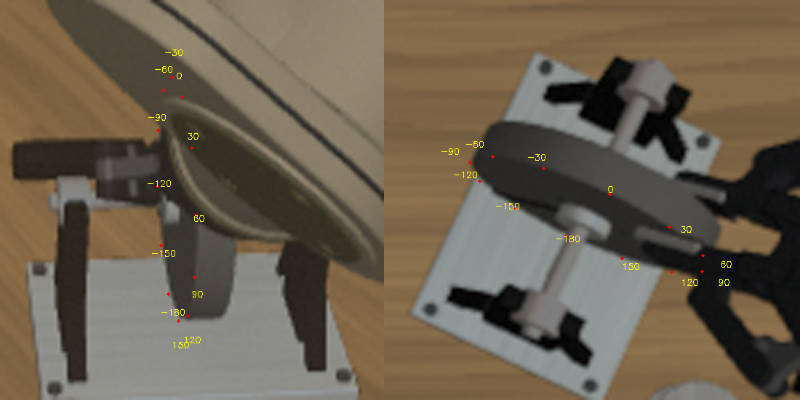

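```bash

python3 -m crank '0 0 0 0 0 0 50; 0 0 0 0 0 0 50; 0 0 0 0 0 0 50; 0 0 0 0 0 0 50; 0 0 0 0 0 0 50; 0 0 0 0 0 0 50; 0 0 0 0 0 0 50; 0 0 0 0 0 0 50; 0 0 0 0 0 0 50; 0 0 0 0 0 0 50' 60
python3 - <<'E'
from h import *
p,d=camera('top');line(p,'top','near')
E
python3 -m crank '0 0 0 0 0 0 50; 0 0 0 0 0 0 50; 0 0 0 0 0 0 50; 0 0 0 0 0 0 50; 0 0 0 0 0 0 50; 0 0 0 0 0 0 50; 0 0 0 0 0 0 50; 0 0 0 0 0 0 50; 0 0 0 0 0 0 50; 0 0 0 0 0 0 50' 60
python3 - <<'E'
from h import *
p,d=camera('top');line(p,'top','near')
E
python3 -m crank '0 0 0 0 0 0 50; 0 0 0 0 0 0 50; 0 0 0 0 0 0 50; 0 0 0 0 0 0 50; 0 0 0 0 0 0 50; 0 0 0 0 0 0 50; 0 0 0 0 0 0 50; 0 0 0 0 0 0 50; 0 0 0 0 0 0 50; 0 0 0 0 0 0 50' 60
python3 - <<'E'
from h import *
st();look('e')
E
```

```text
clock: 14.7
position: [0.5141, -0.1403, 0.1766]
ee_rot: [0.777, 0.484, 0.348, -0.202]
ft_force: [0.5, -0.1, -0.5]
grip_width: 0.589
top near [(145, 5.9), (144, 5.9), (143, 5.5), (142, 4.3), (146, 4.1), (141, 3.1)]
clock: 15.75
position: [0.5141, -0.1403, 0.1766]
ee_rot: [0.777, 0.484, 0.348, -0.202]
ft_force: [0.3, 0.4, 0.0]
grip_width: 0.583
top near [(162, 14.9), (161, 12.7), (163, 12.1), (160, 8.6), (164, 7.3), (144, 6.0)]
clock: 16.8
position: [0.5141, -0.1403, 0.1766]
ee_rot: [0.777, 0.484, 0.348, -0.202]
ft_force: [0.4, 0.1, -0.1]
grip_width: 0.584
t 16.8 pos [ 0.5141 -0.1403  0.1766] tilt 47.42 grasp xyz stand [  1.2 -40.2  40.1] ang 45.07 yerr -1.12 F [ 0.43  0.1  -0.14] T [-0.682  0.339  0.008] w 0.584 q [ 0.11  0.39  0.52  1.96 -1.08  1.28  0.73]
side rim [(64, 24.8), (65, 24.0), (66, 22.3), (63, 21.0), (67, 17.4), (62, 13.1)]
side near [(58, 15.6), (57, 15.5), (56, 15.3), (59, 15.2), (55, 15.0), (60, 13.8)]
top rim [(60, 5.6), (61, 5.6), (59, 5.4), (58, 4.9), (62, 4.6), (57, 4.4)]
top near [(161, 13.8), (160, 13.4), (162, 13.2), (159, 10.1), (163, 7.8), (144, 5.7)]
```

View pics/look_e.png

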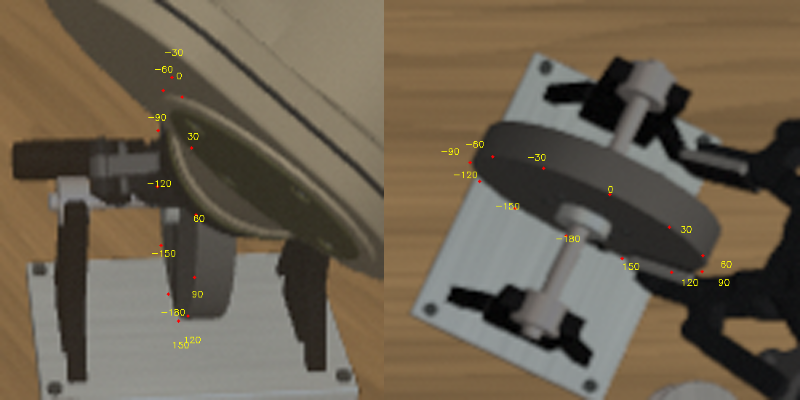

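```bash

python3 -m crank '0 0 0 0 0 0 30; 0 0 0 0 0 0 15; 0 0 0 0 0 0 10; 0 0 0 0 0 0 10; 0 0 0 0 0 0 10; 0 0 0 0 0 0 10; 0 0 0 0 0 0 10; 0.2 0 0 0 -0.4 0 10; 0.24 0 0.01 0 -0.6 0 10; 0.24 0 0.01 0 -0.6 0 10' 60
python3 -m crank '0.24 0 0.01 0 -0.6 0 10; 0.24 0 0.01 0 -0.6 0 10; 0.24 0 0.01 0 -0.6 0 10; 0.24 0 0.01 0 -0.6 0 10; 0.24 0 0.01 0 -0.6 0 10; 0.24 0 0.01 0 -0.6 0 10; 0.24 0 0.01 0 -0.6 0 10; 0.24 0 0.01 0 -0.6 0 10; 0 0 0 0 0 0 10; 0 0 0 0 0 0 10' 60
python3 - <<'E'
from h import *
st();look('f')
E
```

```text
clock: 17.9
position: [0.5223, -0.1229, 0.1933]
ee_rot: [0.813, 0.502, 0.256, -0.146]
ft_force: [0.4, 3.4, -6.1]
grip_width: 0.223
clock: 18.9
position: [0.5557, -0.0538, 0.2112]
ee_rot: [0.848, 0.527, -0.039, 0.041]
ft_force: [0.2, -4.2, 5.1]
grip_width: 0.224
t 18.9 pos [ 0.5557 -0.0538  0.2112] tilt -6.3 grasp xyz stand [ 1.1 10.1 57.5] ang -9.94 yerr -0.6 F [ 0.21 -4.2   5.08] T [-0.372  1.077  0.091] w 0.224 q [-0.53  0.3   0.59  1.77 -0.06  1.14 -0.4 ]
side rim [(103, 21.3), (102, 17.3), (104, 17.1), (101, 12.0), (105, 9.9), (106, 4.3)]
side near [(109, 4.9), (110, 4.8), (108, 4.6), (111, 4.5), (107, 3.9), (112, 3.9)]
top rim [(57, 0.1), (56, 0.1), (34, 0.1), (-38, 0.0), (58, 0.0), (21, 0.0)]
top near [(176, 0.3), (175, 0.3), (-4, 0.2), (-97, 0.1), (-96, 0.1), (-95, 0.1)]
```

View pics/look_f.png

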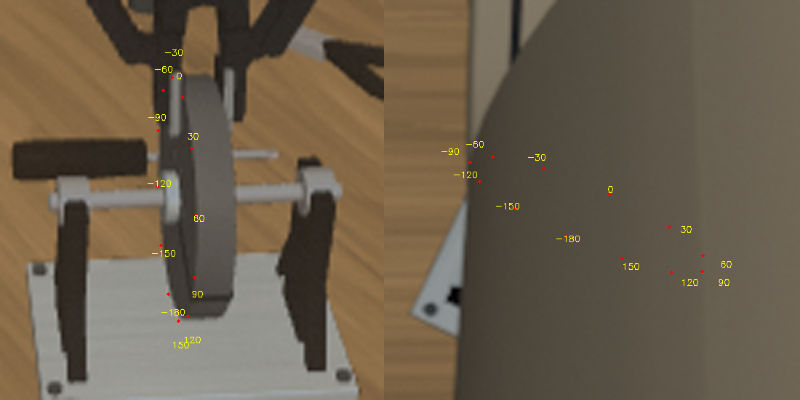

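```bash

python3 -m crank '0.24 0 0 0 -0.5 0 10; 0.24 0 0 0 -0.6 0 10; 0.24 0 0 0 -0.6 0 10; 0.24 0 0 0 -0.6 0 10; 0.24 0 0 0 -0.6 0 10; 0.24 0 0 0 -0.6 0 10; 0.24 0 0 0 -0.6 0 10; 0.24 0 0 0 -0.6 0 10; 0 0 0 0 0 0 10; 0 0 0 0 0 0 10' 60
python3 - <<'E'
from h import *
st();look('g')
E
```

```text
clock: 20.0
position: [0.5856, 0.0056, 0.1774]
ee_rot: [0.787, 0.485, -0.32, 0.21]
ft_force: [-0.6, 0.2, 9.2]
grip_width: 0.223
t 20.0 pos [0.5856 0.0056 0.1774] tilt -44.98 grasp xyz stand [ 1.4 44.4 39.2] ang -48.51 yerr -0.67 F [-0.56  0.23  9.22] T [-0.375  1.17   0.262] w 0.223 q [-0.74  0.72  0.61  1.49  0.24  1.51 -0.7 ]
side rim [(65, 41.6), (66, 38.9), (64, 33.4), (63, 17.1), (67, 16.4), (115, 7.4)]
side near [(66, 15.9), (67, 15.3), (65, 15.2), (64, 13.1), (68, 13.1), (63, 10.3)]
top rim [(62, 25.0), (63, 23.6), (61, 22.2), (64, 19.3), (60, 18.0), (65, 14.0)]
top near [(66, 6.8), (67, 6.7), (65, 6.5), (68, 5.9), (64, 5.7), (69, 5.1)]
```

```bash

python3 -m crank '0 0 0 0 0 0 50; 0 0 0 0 0 0 50; 0 0 0 0 0 0 50; 0 0 0 0 0 0 50; 0 0 0 0 0 0 50; 0 0 0 0 0 0 50; 0 0 0 0 0 0 50; 0 0 0 0 0 0 50; 0 0 0 0 0 0 50; 0 0 0 0 0 0 50' 60
python3 - <<'E'
from h import *
p,d=camera('side');line(p,'side','rim')
E
python3 -m crank '0 0 0 0 0 0 50; 0 0 0 0 0 0 50; 0 0 0 0 0 0 50; 0 0 0 0 0 0 50; 0 0 0 0 0 0 50; 0 0 0 0 0 0 50; 0 0 0 0 0 0 50; 0 0 0 0 0 0 50; 0 0 0 0 0 0 50; 0 0 0 0 0 0 50' 60
python3 - <<'E'
from h import *
p,d=camera('side');line(p,'side','rim')
E
python3 -m crank '0 0 0 0 0 0 50; 0 0 0 0 0 0 50; 0 0 0 0 0 0 50; 0 0 0 0 0 0 50; 0 0 0 0 0 0 50; 0 0 0 0 0 0 50; 0 0 0 0 0 0 50; 0 0 0 0 0 0 50; 0 0 0 0 0 0 50; 0 0 0 0 0 0 50' 60
python3 - <<'E'
from h import *
st();look('i')
tp,tR=gp(np.deg2rad(-35),.059); plan(tp,tR,n=4)
E
```

```text
clock: 21.1
position: [0.5851, 0.0051, 0.1768]
ee_rot: [0.788, 0.484, -0.318, 0.207]
ft_force: [-1.1, 0.2, 0.0]
grip_width: 0.585
side rim [(83, 31.8), (82, 31.8), (84, 25.0), (81, 22.2), (85, 11.5), (80, 9.0)]
clock: 22.15
position: [0.5851, 0.0051, 0.1768]
ee_rot: [0.788, 0.484, -0.318, 0.207]
ft_force: [0.5, 0.3, 0.5]
grip_width: 0.584
side rim [(85, 32.4), (86, 29.4), (84, 27.0), (83, 15.6), (87, 12.9), (115, 7.4)]
clock: 23.2
position: [0.5851, 0.0051, 0.1768]
ee_rot: [0.788, 0.484, -0.318, 0.207]
ft_force: [0.7, 1.1, -0.8]
grip_width: 0.584
t 23.2 pos [0.5851 0.0051 0.1768] tilt -44.61 grasp xyz stand [ 0.9 43.9 38.3] ang -48.91 yerr -0.83 F [ 0.68  1.05 -0.81] T [ 0.621 -0.334 -0.004] w 0.584 q [-0.74  0.72  0.61  1.5   0.23  1.51 -0.7 ]
side rim [(85, 31.2), (86, 30.3), (84, 24.1), (87, 15.6), (83, 10.4), (115, 7.2)]
side near [(88, 9.2), (89, 9.2), (90, 8.5), (87, 8.3), (91, 7.6), (86, 7.1)]
top rim [(62, 6.5), (63, 6.4), (61, 5.8), (64, 5.6), (60, 4.6), (65, 4.3)]
top near [(-156, 7.5), (-157, 7.2), (87, 6.1), (-158, 6.1), (86, 6.0), (88, 5.9)]
-0.58 -0.01 0.02 0.03 1 -0.14; -0 0 -0 0 0.2 -0.02; -0 0 -0 0 0 -0; -0 0 -0 0 0 -0
end [ 0.5769 -0.0099  0.1925] [ 0.0002 -0.0001  0.0001]
```

View pics/look_i.png

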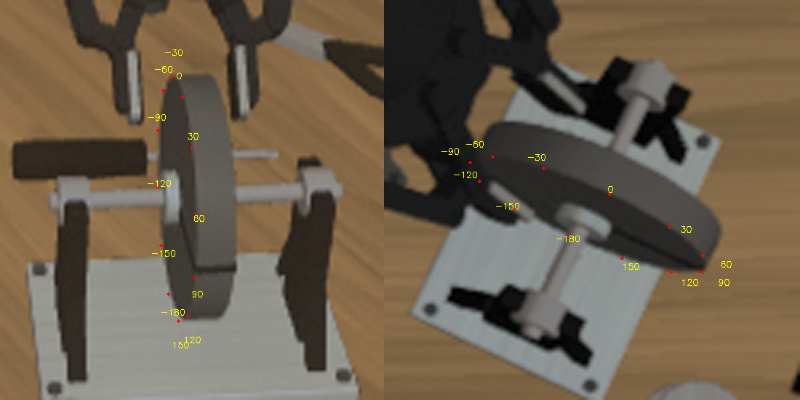

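```bash

python3 -m crank '-0.24 0 0 0 0.5 0 50; -0.3 0 0 0 0.7 0 50; -0.3 0 0 0 0.7 0 50; -0.3 0 0 0 0.7 0 50; -0.3 0 0 0 0.7 0 50; -0.3 0 0 0 0.7 0 50; -0.3 0 0 0 0.7 0 50; -0.3 0 0 0 0.7 0 50; -0.3 0 0 0 0.6 0 50; 0 0 0 0 0 0 50' 60
python3 - <<'E'
from h import *
st();
tp,tR=gp(np.deg2rad(8),.059); plan(tp,tR,n=4)
E
```

```text
clock: 24.3
position: [0.5417, -0.0819, 0.2184]
ee_rot: [0.848, 0.527, 0.046, -0.014]
ft_force: [0.0, -0.2, 0.2]
grip_width: 0.584
t 24.3 pos [ 0.5417 -0.0819  0.2184] tilt 5.27 grasp xyz stand [  0.6 -10.4  64.6] ang 9.16 yerr -0.76 F [ 0.01 -0.23  0.25] T [-0.158  0.138  0.002] w 0.584 q [-0.4   0.22  0.57  1.84 -0.22  1.08 -0.2 ]
-0.02 0.02 0.16 0.19 0.34 -0.07; -0 -0 0 -0 0 -0; -0 -0 0 -0 0 -0; -0 -0 0 -0 0 -0
end [ 0.5424 -0.0825  0.212 ] [-0.0002 -0.     -0.0001]
```

```bash

python3 -m crank '-0.02 0.02 0.15 0.15 0.3 -0.07 50; 0 0 0 0 0 0 50; 0 0 0 0 0 0 50; 0 0 0 0 0 0 30; 0 0 0 0 0 0 10; 0 0 0 0 0 0 10; 0 0 0 0 0 0 10; 0 0 0 0 0 0 10; 0 0 0 0 0 0 10; 0 0 0 0 0 0 10' 60
python3 - <<'E'
from h import *
st(); p,d=camera('side');line(p,'side','rim');line(p,'side','near')
p=None;r=None
o=get_obs(); z=R.from_quat(o['ee_rot'])
a0=np.degrees(np.arctan2(z.apply([0,0,1])@ax()[1],-z.apply([0,0,1])@ax()[2]))
tp,tR=gp(np.deg2rad(a0+37),.059);print('target tilt',a0+37,tp)
E
```

```text
clock: 25.3
position: [0.5438, -0.0807, 0.2132]
ee_rot: [0.844, 0.532, 0.055, -0.031]
ft_force: [0.5, -1.4, -0.1]
grip_width: 0.213
t 25.3 pos [ 0.5438 -0.0807  0.2132] tilt 7.23 grasp xyz stand [ 1.  -6.5 59.6] ang 6.26 yerr 0.03 F [ 0.47 -1.36 -0.13] T [-0.351  0.244 -0.23 ] w 0.213 q [-0.38  0.23  0.57  1.83 -0.28  1.09 -0.14]
side rim [(85, 33.3), (86, 30.1), (84, 28.0), (83, 16.1), (87, 13.8), (115, 6.6)]
side near [(88, 9.3), (89, 9.3), (87, 8.6), (90, 8.5), (86, 7.4), (91, 7.4)]
target tilt 44.22780301056888 [ 0.51494345 -0.1394815   0.18097266]
```

```bash

python3 -m crank '-0.2 0 0 0 0.5 0 10; -0.24 0 0 0 0.6 0 10; -0.24 0 0 0 0.6 0 10; -0.24 0 0 0 0.6 0 10; -0.24 0 0 0 0.6 0 10; -0.24 0 0 0 0.6 0 10; -0.24 0 0 0 0.6 0 10; -0.1 0 0 0 0.2 0 10; 0 0 0 0 0 0 10; 0 0 0 0 0 0 10' 60
python3 - <<'E'
from h import *
st(); look('j')
tp,tR=gp(np.deg2rad(44.2),.059); plan(tp,tR,n=2)
E
```

```text
clock: 26.35
position: [0.5169, -0.137, 0.1839]
ee_rot: [0.786, 0.498, 0.313, -0.192]
ft_force: [-1.2, -0.3, 1.3]
grip_width: 0.223
t 26.35 pos [ 0.5169 -0.137   0.1839] tilt 43.03 grasp xyz stand [  1.1 -38.9  44.4] ang 41.24 yerr 0.06 F [-1.21 -0.35  1.29] T [-0.344  0.462 -0.118] w 0.223 q [ 0.07  0.36  0.53  1.93 -0.99  1.25  0.65]
side rim [(46, 28.5), (47, 28.4), (45, 28.0), (44, 26.2), (48, 26.0), (43, 23.8)]
side near [(127, 3.7), (126, 3.6), (125, 3.6), (128, 3.6), (124, 3.2), (129, 3.2)]
top rim [(-76, 3.1), (-75, 2.9), (-77, 2.9), (-74, 2.7), (-73, 2.4), (-78, 2.3)]
top near [(120, 2.2), (118, 2.0), (119, 2.0), (117, 1.9), (116, 1.6), (121, 1.5)]
-0.11 -0.02 0 0.04 0.15 0.06; 0 0 0 0 0 -0
end [ 0.5149 -0.1395  0.1809] [0.0001 0.0001 0.0001]
```

View pics/look_j.png

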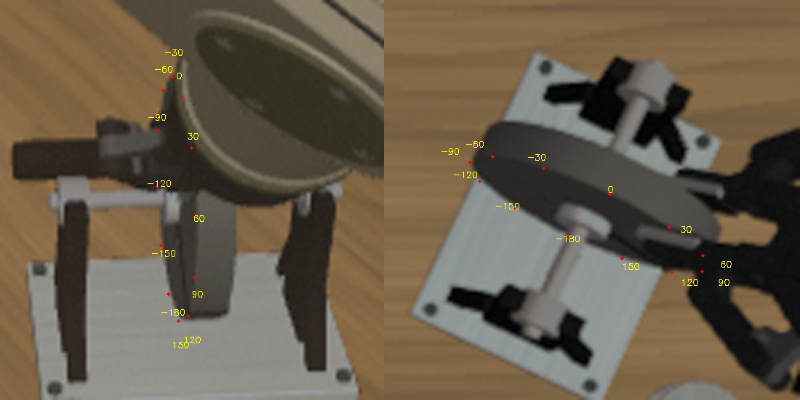

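```bash

python3 -m crank '-0.06 0 0 0 0.15 0 10; 0 0 0 0 0 0 10; 0 0 0 0 0 0 10; 0 0 0 0 0 0 10; 0 0 0 0 0 0 10; 0 0 0 0 0 0 10; 0 0 0 0 0 0 10; 0 0 0 0 0 0 10; 0 0 0 0 0 0 10; 0 0 0 0 0 0 10' 80
python3 - <<'E'
from h import *
st(); look('k')
E
python3 -m crank '0 0 0 0 0 0 10; 0 0 0 0 0 0 10; 0 0 0 0 0 0 10; 0 0 0 0 0 0 10; 0 0 0 0 0 0 10; 0 0 0 0 0 0 10; 0 0 0 0 0 0 10; 0 0 0 0 0 0 10; 0 0 0 0 0 0 10; 0 0 0 0 0 0 10' 80
python3 - <<'E'
from h import *
st()
E
```

```text
clock: 27.45
position: [0.5162, -0.1385, 0.1824]
ee_rot: [0.783, 0.496, 0.32, -0.196]
ft_force: [-0.9, -1.2, 2.1]
grip_width: 0.221
t 27.45 pos [ 0.5162 -0.1385  0.1824] tilt 44.14 grasp xyz stand [  1.  -39.7  43.7] ang 42.31 yerr 0.14 F [-0.88 -1.24  2.09] T [-0.559  0.674 -0.277] w 0.221 q [ 0.08  0.37  0.52  1.93 -1.01  1.26  0.67]
side rim [(50, 36.4), (49, 35.8), (51, 35.5), (48, 33.3), (52, 32.6), (47, 29.6)]
side near [(128, 3.3), (129, 3.2), (127, 3.2), (130, 3.2), (-154, 3.1), (-153, 3.0)]
top rim [(-76, 3.5), (-77, 3.4), (-75, 3.2), (-74, 2.9), (-78, 2.9), (-73, 2.5)]
top near [(120, 3.3), (121, 2.9), (119, 2.8), (118, 2.4), (122, 2.0), (-173, 1.8)]
clock: 28.55
position: [0.5162, -0.1384, 0.1825]
ee_rot: [0.782, 0.496, 0.32, -0.196]
ft_force: [-1.3, -1.0, 2.3]
grip_width: 0.217
t 28.55 pos [ 0.5162 -0.1384  0.1825] tilt 44.14 grasp xyz stand [  1.1 -39.7  43.7] ang 42.25 yerr 0.14 F [-1.31 -0.95  2.28] T [-0.566  0.656 -0.252] w 0.217 q [ 0.08  0.36  0.52  1.93 -1.01  1.26  0.67]
```

View pics/side_k_full.png

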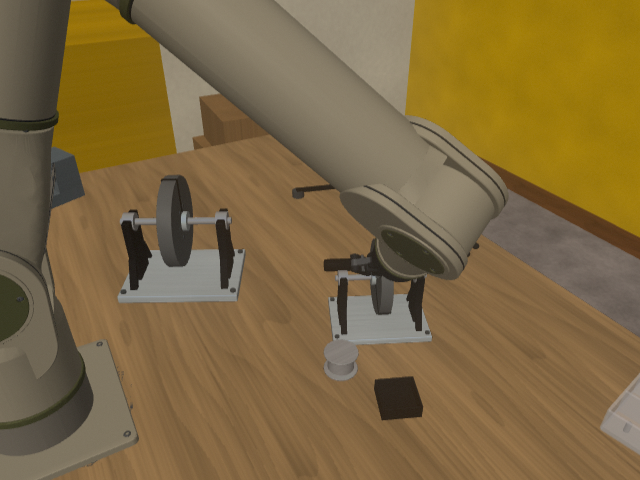

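```bash
python3 -c "
from workcell import *
print(hand_in())"
```

```text
the job is handed in; nothing more can be done
None
```

I found the wheel's heavy side, turned it straight down, and handed the job in with the gripper holding the rim at 80 N. I used the smaller stand, whose base measures 170 x 120 mm.

**Finding the heavy side:** I used rest positions, not measured torque. I turned the wheel past the bottom in each direction, let go, and noted where the line came to rest. Angles are the line's turn from straight up, growing towards the −y side (right in the top view).
- **From one side:** it sank on its own at the start to about 85°. A later release came to rest at about 85° again.
- **From the other side:** it came to rest at about 158° by tracking the gripper's turn. The top camera alone read 161°, so these differ by about 3°.
- **Result:** halfway between is about 122°, with the heavy side 37° short of the bottom at each rest. That fits the 30–45° you gave.

**Final position:** I gripped the wheel at 85° and turned it until the line was at about 122°. The gripper holds the rim about 42° to the −y side, so the top is free for marking.

**Last checks:**
- **Steadiness:** over the final second the pose was steady to 0.1 mm, and the wrist force was about 3 N.
- **Line angle:** the gripper covers much of the wheel in this pose, so the final angle comes mainly from the gripper's turn. Faint camera readings of the line gave 120° (top) and 128° (side, where readings near the bottom run high). I set the side camera's rim reading of about 50° aside because the gripper was in the way there.
- **Surroundings:** the reel and tray look untouched, and so does the visible part of the screwdriver. The clock was 28.6 s at hand-in.

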